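# Make up two optics kits at the exposure bench

### The job

Make up the two optics kits from the stock standing on the bench, one piece to a pocket, in any pocket of the right tray: the three-pocket tray gets the mirror mount, the steel pedestal and the short objective, and the two-pocket tray gets the long objective and the lens tube. Set every piece down upright and flat on the pocket floor, without dropping it or knocking it over. Leave the post holder and the beam cube standing where they are.

Things in the scene. Friction and masses are not known exactly. Their poses are not given: they have to be found in the camera images.
- tray_three: The three-pocket kit tray, plain aluminium, 66 x 190 mm, three pockets in a row. Fixed to the bench, lying level. Origin at the centre of its underside, z up, y along its length. Pockets are 58 mm square inside, floor 4 mm above the bench, walls 4 mm thick with their tops 12 mm above the bench. Pocket centres at x = 0, y = -62, 0 and +62 mm.
- tray_two: The two-pocket kit tray, plain aluminium, 66 x 128 mm, two pockets in a row. Fixed to the bench, lying level. Origin at the centre of its underside, z up, y along its length. Pockets are 58 mm square inside, floor 4 mm above the bench, walls 4 mm thick with their tops 12 mm above the bench. Pocket centres at x = 0, y = -31 and +31 mm.
- long_objective: Long microscope objective, brass barrel with a black band, 34 mm in diameter and 72 mm tall; straight-sided up to 58 mm, then narrowing to 20 mm at the top, with a glass tip. About 0.28 kg. Stands upright, loose; origin at the centre of its underside, z up.
- short_objective: Short microscope objective, brass with a black band, 26 mm in diameter and 42 mm tall; straight-sided up to 32 mm, then narrowing to 14 mm, with a glass tip. About 0.14 kg. Stands upright, loose; origin at the centre of its underside, z up.
- lens_tube: Short bare-aluminium lens tube, a plain disc-like cylinder 40 mm in diameter and 26 mm tall, closed on top by a round glass lens 33 mm across. About 0.09 kg. Stands upright, loose; origin at the centre of its underside, z up.
- mirror_mount: Mirror mount: two upright black square plates 44 mm wide and 48 mm tall, one behind the other, 26 mm thick together (x is the thickness, y the width), a round mirror on the -x face and two small brass screws on the +x face. About 0.15 kg. Its parallel x faces are good to grip. Stands upright, loose; origin at the centre of its underside, z up.
- pedestal: Bright steel pedestal post, round, 25 mm in diameter and 50 mm tall, on a round foot 32 mm in diameter and 8 mm high. About 0.19 kg. Stands upright, loose; origin at the centre of its underside, z up.
- post_holder: Black post holder that belongs to no kit: round tube 25 mm in diameter on a 44 mm square foot 10 mm high, 55 mm tall in all, a small steel thumbscrew at one side (reaching 20 mm out, 42 mm up). Not to be moved. Stands upright, loose; origin at the centre of its underside, z up.
- beam_cube: Black beam-splitter cube that belongs to no kit: 38 mm each way with a round glass window in each face. Not to be moved. Stands upright, loose; origin at the centre of its underside, z up.

How it is judged:
At the end, for the whole second after the job is handed in: All five pieces stand in pockets of their own tray: centre within 18 mm of a pocket centre along each tray axis, underside within 3 mm of the pocket floor, tilt under 0.1 rad, released and at rest; post holder and beam cube upright, within 15 mm of their start (x of mirror_mount in the frame of tray_three between -0.018 and 0.018 m and (y of mirror_mount in the frame of tray_three between -0.08 and -0.044 m or y of mirror_mount in the frame of tray_three between -0.018 and 0.018 m or y of mirror_mount in the frame of tray_three between 0.044 and 0.08 m) and z of mirror_mount in the frame of tray_three between 0.001 and 0.007 m and angle between each of mirror_mount, pedestal, short_objective, long_objective, lens_tube, post_holder, beam_cube's own z axis and vertical below 0.1 rad and linear speed of each of mirror_mount, pedestal, short_objective, long_objective, lens_tube below 0.02 m/s and angular speed of each of mirror_mount, pedestal, short_objective, long_objective, lens_tube below 0.2 rad/s and x of pedestal in the frame of tray_three between -0.018 and 0.018 m and (y of pedestal in the frame of tray_three between -0.08 and -0.044 m or y of pedestal in the frame of tray_three between -0.018 and 0.018 m or y of pedestal in the frame of tray_three between 0.044 and 0.08 m) and z of pedestal in the frame of tray_three between 0.001 and 0.007 m and x of short_objective in the frame of tray_three between -0.018 and 0.018 m and (y of short_objective in the frame of tray_three between -0.08 and -0.044 m or y of short_objective in the frame of tray_three between -0.018 and 0.018 m or y of short_objective in the frame of tray_three between 0.044 and 0.08 m) and z of short_objective in the frame of tray_three between 0.001 and 0.007 m and x of long_objective in the frame of tray_two between -0.018 and 0.018 m and (y of long_objective in the frame of tray_two between -0.049 and -0.013 m or y of long_objective in the frame of tray_two between 0.013 and 0.049 m) and z of long_objective in the frame of tray_two between 0.001 and 0.007 m and x of lens_tube in the frame of tray_two between -0.018 and 0.018 m and (y of lens_tube in the frame of tray_two between -0.049 and -0.013 m or y of lens_tube in the frame of tray_two between 0.013 and 0.049 m) and z of lens_tube in the frame of tray_two between 0.001 and 0.007 m); the robot touches nothing.
It fails at once if the post holder is pushed more than 15 mm from its place (distance of post_holder from where it was at the start of the episode above 0.015 m).
It fails at once if the beam cube is pushed more than 15 mm from its place (distance of beam_cube from where it was at the start of the episode above 0.015 m).
It fails at once if a piece is dropped or knocked over (faster than 0.5 m/s while the fingers do not touch it, as after a fall of 13 mm) ((linear speed of mirror_mount above 0.5 m/s and contact force between mirror_mount and the fingers below 0.05 N) or (linear speed of pedestal above 0.5 m/s and contact force between pedestal and the fingers below 0.05 N) or (linear speed of short_objective above 0.5 m/s and contact force between short_objective and the fingers below 0.05 N) or (linear speed of long_objective above 0.5 m/s and contact force between long_objective and the fingers below 0.05 N) or (linear speed of lens_tube above 0.5 m/s and contact force between lens_tube and the fingers below 0.05 N)).
It also fails if it takes over 106 s, if anything falls off the work surface, if the arm or the gripper's body presses on something with over 40 N, if the wrist force passes 120 N, or if a joint passes its speed limit or range.

### The arm

A 6-joint arm with a two-finger parallel gripper is mounted at the origin on the work surface. World frame = base frame: x ahead of the robot, y to its left, z up, the work surface at z = 0. Lengths are in m, angles in rad, forces in N, time in s.
With the tool pointing down it reaches from about 0.35 to 0.975 m from the base axis. Payload 4.9 kg.
Tool frame: the origin (TCP) lies on the centre line of the jaws, within the pads' length; the fingertips stand manip.tip_reach ahead of it and the grasp point (between the pads) is the TCP (manip.tip_reach is the distance from the TCP to the fingertips, in m); z points along the fingers, y is the line along which they close (so a half turn about z gives the same grasp; the last joint's range is limited). The gripper opens to 85 mm and grips with 20 to 120 N. Pads are 22 mm wide; open, the fingers measure 114 mm over their backs; the gripper's body (76 mm by 85 mm) begins 54 mm behind the grasp point. The pads swing forward as they close: fully open they stand 13 mm farther back than shut.
Start: joints at [1.215, 0.053, 1.613, -0, 1.476, -0.119], TCP at [0.147, 0.608, 0.25] pointing down, gripper open.
Joint ranges: [-3.01, 3.01], [-1.01, 2.22], [0.06, 2.58], [-1.02, 4.17], [0.09, 2.62], [-3.14, 3.14]. Speed limits (rad/s): [2.57, 2.57, 3.14, 3.14, 3.14, 3.14].

### API

Orientations are given as a unit quaternion [w, x, y, z].
In Python, from plant import manip gives the robot as it stands. The module is installed in compiled form; this text tells all that it offers.
- The arm moves only by the tool move_arm, never from a script. Its argument "rows" is a list of rows, each a list of 7 numbers: the shift along the tool's x, y, z in cm, then the turn, a rotation vector about the tool's x, y, z in degrees, then the opening, from -1 (shut) to 1 (fully open). In form: [[tx, ty, tz, ax, ay, az, jaw], ...]. A call has 1 to 20 rows; each row shifts and turns the commanded pose from where the row before left it, along the tool's axes as they then stand; what a row does not reach is not made up. A row lasts 1/12 s, in which the tool goes at most 41.7 mm and 7.16 degrees, less where a joint would pass 70% of its speed; a pose out of reach is approached as far as the arm can. A call is refused whole if a number of a shift passes 4.17 or a number of a turn 7.16, either way. A call with a gripper value outside its range is refused whole. The fingers move at their own pace and stop on an object; the grip force is fixed at half the most. Time passes only in rows, so rows that do not move let the fingers close. It gives the time, the measured TCP pose, the force, the opening and the grip force at its end, in the units of the state.
- manip.state(): the state, without advancing time (a new reading comes with each control period).
- manip.grab_frame(name): name is "scene" or "top"; returns a dict with "img" (480x640x3 uint8, blue, green, red), "mtx" (3x3 intrinsics, pixels), "R" (3x3) and "t" (3): a world point X has camera coordinates R X + t. Camera axes: x right, y down, z forward; pixel columns grow to the right and rows downward; lengths in m; the calibration is good to about 2 mm. A picture is of the moment at which its call begins. There is no depth.
- manip.job_done(): hands the job in; it is judged then, once.
The state is a dict: "time": time; "joint_pos": joint angles; "joint_vel": joint speeds; "joint_efforts": joint torques, N m; "tool_pos": TCP position; "tool_rot": TCP orientation; "contact_force": force on the tool from outside, world axes, zero at the start; "ft_torque": the same for the moment, N m; "gripper_width": opening from 0.0 (shut) to 1.0 (fully open); "grasp_force": force on a finger pad.
Only numpy, scipy, OpenCV 4.12 (cv2) and the standard library are available. Lean on these libraries where they do the work, as an engineer would, in place of code of your own. Each camera call takes 0.05 s, during which the arm holds its last target. There are 200 camera calls.

## Working session

There is one attempt and no reset: what is moved stays moved. The work goes in short steps, Python scripts to look and compute and a tool call to move; the robot and the scene stay as the last step left them, time stands still between calls to the robot, and variables do not carry over. Pictures are saved under pics/ and viewed, at most 14 in all, crops included, and the job is handed in when it is done.

Besides the shell and the picture viewer there is one more tool, called after "Emit:" in YAML: its name, and indented under it one key for each argument. move_arm: Moves the arm, as the interface text tells. Its arguments: {"type":"object","properties":{"rows":{"type":"array","items":{"type":"array","items":{"type":"number"}}}},"required":["rows"]}

```bash
mkdir -p pics
python3 - <<'E'
from plant import manip
import cv2, numpy as np
print(manip.state(), manip.tip_reach)
for n in ("scene","top"):
    f=manip.grab_frame(n); cv2.imwrite(f"pics/{n}0.png",f["img"]); np.savez(f"{n}.npz",**f)
    print(n,f["mtx"].round(1).tolist(),f["R"].round(4).tolist(),f["t"].round(4).tolist())
E
```

```text
{'time': 0.0, 'joint_pos': array([ 1.21499855e+00,  5.33516892e-02,  1.61428939e+00,  8.73034294e-06,
        1.47600484e+00, -1.19003015e-01]), 'joint_vel': array([ 0.00195406, -0.00031292,  0.00066543, -0.00027162,  0.00127894,
       -0.00110439]), 'joint_efforts': array([ 9.65297513e-04, -3.93696713e+01, -3.70170307e+01,  7.19144373e-05,
        6.72749185e-03,  9.33512808e-06]), 'tool_pos': array([0.14641208, 0.60700877, 0.24906894]), 'tool_rot': array([-2.45662837e-04,  1.18121312e-01,  9.92998641e-01, -9.96814139e-04]), 'contact_force': array([-0.33296882, -0.20932828,  0.27201139]), 'ft_torque': array([ 0.00704165, -0.03190718,  0.02305291]), 'grasp_force': 0.0, 'gripper_width': 1.0003205380585294} 0.019
scene [[482.3, 0.0, 313.0], [0.0, 482.3, 242.3], [0.0, 0.0, 1.0]] [[0.821, 0.5708, 0.0066], [0.4223, -0.5996, -0.6799], [-0.3841, 0.561, -0.7333]] [-0.4562, -0.2079, 1.2269]
top [[500.6, 0.0, 325.6], [0.0, 500.6, 241.4], [0.0, 0.0, 1.0]] [[-0.0035, -1.0, -0.0022], [-0.983, 0.0039, -0.1837], [0.1837, 0.0015, -0.983]] [0.0035, 0.5343, 1.0757]
```

View pics/top0.png

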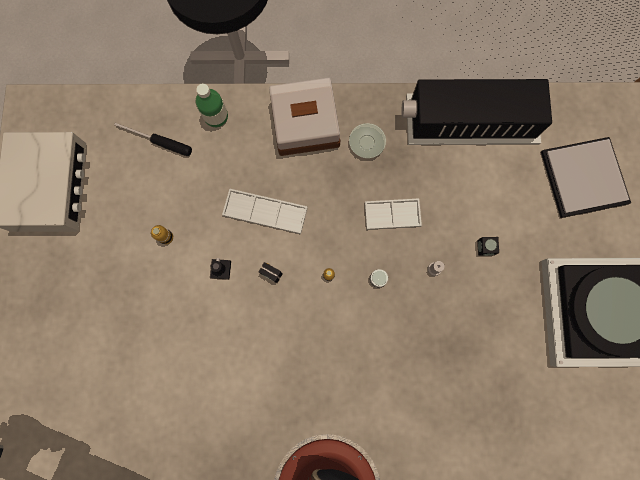

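View pics/scene0.png

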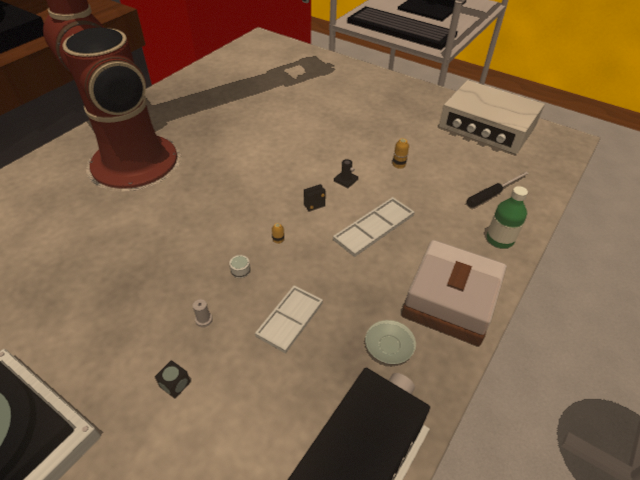

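```bash
cat > h.py <<'E'
import cv2, numpy as np
from plant import manip
def ray(n,u,v,z):
    f=np.load(f"{n}.npz"); C=-f["R"].T@f["t"]; d=f["R"].T@np.linalg.solve(f["mtx"],[u,v,1.])
    return C+d*(z-C[2])/d[2]
def crop(src,dst,u0,v0,w,h,k):
    im=cv2.imread(src)[v0:v0+h,u0:u0+w]; im=cv2.resize(im,None,fx=k,fy=k,interpolation=cv2.INTER_CUBIC)
    for i in range(0,w,10):
        cv2.putText(im,str(u0+i),(i*k,8),0,.3,(0,0,255),1); cv2.line(im,(i*k,10),(i*k,16),(0,0,255),1)
    for i in range(0,h,10):
        cv2.putText(im,str(v0+i),(0,i*k+3),0,.3,(0,0,255),1); cv2.line(im,(20,i*k),(26,i*k),(0,0,255),1)
    cv2.imwrite(dst,im)
E
python3 -c "
from h import *
crop('pics/top0.png','pics/a.png',140,180,180,110,4); 
crop('pics/top0.png','pics/b.png',315,190,190,110,4)
crop('pics/scene0.png','pics/c.png',240,130,180,130,4)
crop('pics/scene0.png','pics/d.png',150,220,180,140,4)"
```

```text
(no output)
```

View pics/a.png

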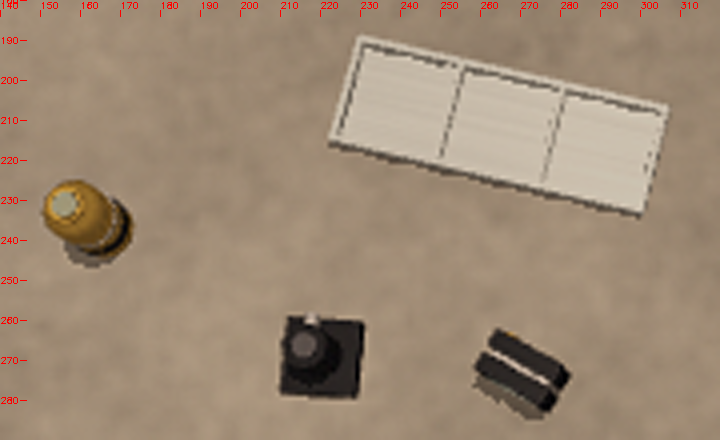

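View pics/b.png

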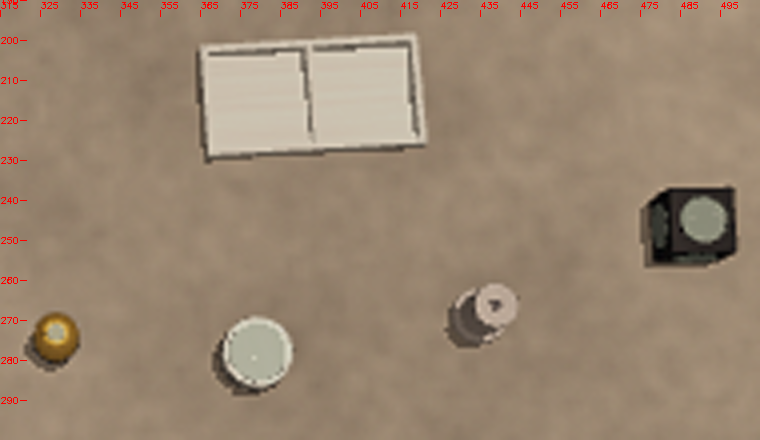

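View pics/c.png

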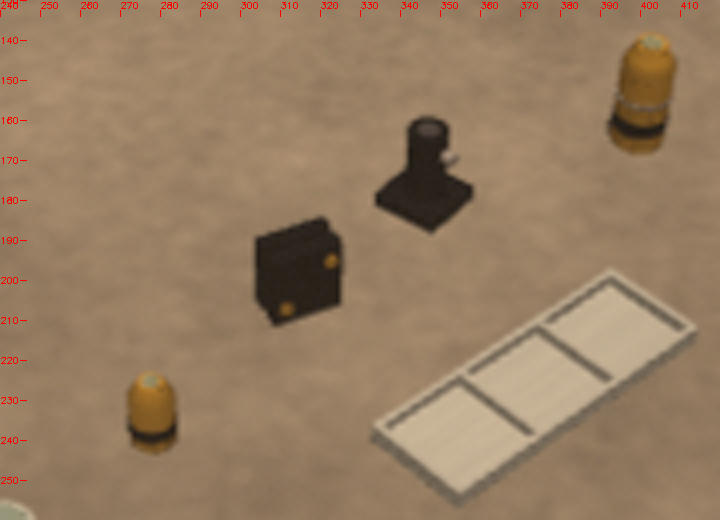

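View pics/d.png

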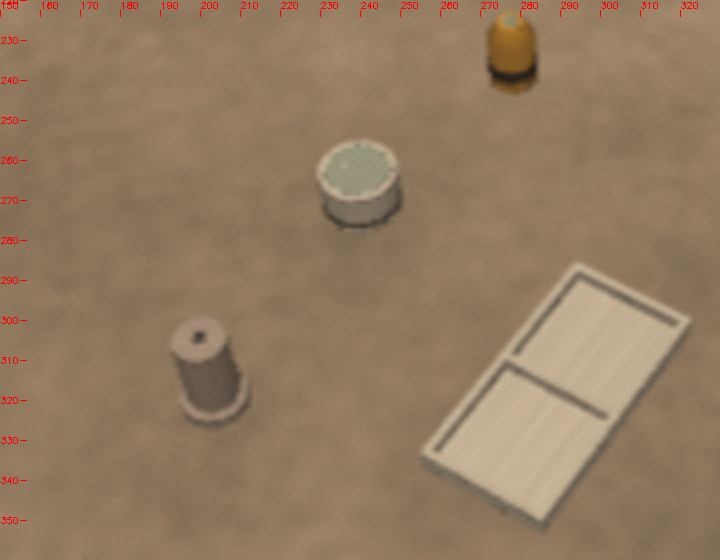

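Run:
```python
from h import *
T3=dict(top=[(230,189.2),(307,206.5),(300.2,233.2),(222.5,215.7)],scene=[(414,211.7),(355,256),(333.2,237.5),(392.7,197.2)])
T2=dict(top=[(365,201.7),(419,198.7),(421.5,226.5),(366.7,229.5)],scene=[(322.7,300),(285.7,351),(255.7,334),(294.2,285.7)])
for nm,T in (("t3",T3),("t2",T2)):
  for c in T:
    P=np.array([ray(c,*p,.012)[:2] for p in T[c]]); m=P.mean(0)
    e=[np.linalg.norm(P[i]-P[i-1]) for i in range(4)]
    yd=P[0]+P[3]-P[1]-P[2]; print(nm,c,m.round(4),"yaw of y",np.degrees(np.arctan2(yd[1],yd[0])).round(1),np.round(e,4))
O=dict(long=((156.5,231.5),(403.2,140.7),.072),short=((329,273),(277.5,225.2),.042),lens=((379.5,278),(239.5,262),.026),ped=((439.2,266.2),(199.7,304.2),.050),post=((216.7,266.2),(347.2,162.2),.055),cube=((490.7,245),None,.038))
for k,(a,b,z) in O.items(): print(k,ray("top",*a,z).round(4),ray("scene",*b,z).round(4) if b else "")
M=np.array([ray("top",140+x/4,180+y/4,.048)[:2] for x,y in [(497,329),(570,371),(549,412),(475,369)]])
w=M[1]-M[0]+M[2]-M[3]; print("mount",M.mean(0).round(4),"yaw w",np.degrees(np.arctan2(w[1],w[0])),[np.linalg.norm(M[i]-M[i-1]).round(4) for i in range(4)])
B=np.array([ray("scene",240+x/4,130+y/4,0)[:2] for x,y in [(275,325),(340,303)]]); b=B[1]-B[0]
print("mount scene +x edge",B.mean(0),np.degrees(np.arctan2(b[1],b[0])),np.linalg.norm(b))
s=manip.state(); from scipy.spatial.transform import Rotation as R
q=s["tool_rot"]; print(R.from_quat(np.roll(q,-1)).as_matrix().round(3))
```

```text
t3 top [0.6146 0.1442] yaw of y 76.8 [0.0663 0.1877 0.066  0.1876]
t3 scene [0.6218 0.1423] yaw of y 77.7 [0.0646 0.1942 0.0681 0.1923]
t2 top [ 0.6062 -0.157 ] yaw of y 93.0 [0.0671 0.1278 0.0672 0.1283]
t2 scene [ 0.6136 -0.1578] yaw of y 93.7 [0.0649 0.1284 0.0651 0.1282]
long [0.554  0.3754 0.072 ] [0.5596 0.3767 0.072 ]
short [ 0.4639 -0.0058  0.042 ] [ 0.4679 -0.0051  0.042 ]
lens [ 0.454  -0.1202  0.026 ] [ 0.4589 -0.1189  0.026 ]
ped [ 0.4772 -0.2511  0.05  ] [ 0.4813 -0.2498  0.05  ]
post [0.4784 0.2431 0.055 ] [0.4824 0.246  0.055 ]
cube [ 0.5268 -0.3726  0.038 ] 
mount [0.4647 0.124 ] yaw w -120.09602843404514 [np.float64(0.0253), np.float64(0.0474), np.float64(0.0255), np.float64(0.048)]
mount scene +x edge [0.48164395 0.12207528] 61.33624584575842 0.041927469779536736
[[-0.972  0.235 -0.001]
 [ 0.235  0.972 -0.002]
 [ 0.    -0.002 -1.   ]]
```

```bash
cat >> h.py <<'E'
from scipy.spatial.transform import Rotation as Ro
def go(x,y,z,psi=None):
    s=manip.state(); M=Ro.from_quat(np.roll(s["tool_rot"],-1)).as_matrix()
    p0=np.degrees(np.arctan2(M[1,1],M[0,1])); psi=p0 if psi is None else psi
    a=np.radians(psi); ty=np.array([np.cos(a),np.sin(a),0]); tz=np.array([0,0,-1.]); tx=np.cross(ty,tz)
    d=np.array([x,y,z])-s["tool_pos"]
    print("t",round(s["time"],2),"psi",p0.round(1),"turn az",round((p0-psi+180)%360-180,1),"then shift cm",np.round([d@tx*100,d@ty*100,d@tz*100],2),"tilt z",M[:,2].round(4),"w",round(s["gripper_width"],3),"F",round(s["grasp_force"],1))
E
python3 -c "
from h import *
go(.466,.123,.15,-29.5)"
```

```text
t 0.1 psi 76.4 turn az 105.9 then shift cm [-26.39  51.65   9.92] tilt z [-6.0e-04 -1.7e-03 -1.0e+00] w 1.0 F 0.0
```

Emit:
move_arm:
  rows:
    - [0, 0, 0, 0, 0, 7.06, 1]
    - [0, 0, 0, 0, 0, 7.06, 1]
    - [0, 0, 0, 0, 0, 7.06, 1]
    - [0, 0, 0, 0, 0, 7.06, 1]
    - [0, 0, 0, 0, 0, 7.06, 1]
    - [0, 0, 0, 0, 0, 7.06, 1]
    - [0, 0, 0, 0, 0, 7.06, 1]
    - [0, 0, 0, 0, 0, 7.06, 1]
    - [0, 0, 0, 0, 0, 7.06, 1]
    - [0, 0, 0, 0, 0, 7.06, 1]
    - [0, 0, 0, 0, 0, 7.06, 1]
    - [0, 0, 0, 0, 0, 7.06, 1]
    - [0, 0, 0, 0, 0, 7.06, 1]
    - [0, 0, 0, 0, 0, 7.06, 1]
    - [0, 0, 0, 0, 0, 7.06, 1]
    - [0, 0, 0, 0, 0, 0, 1]
    - [0, 0, 0, 0, 0, 0, 1]

```text
time: 1.52
tool_pos: [0.1465, 0.6073, 0.2498]
tool_rot: [0.0, 0.863, 0.505, -0.0]
contact_force: [0.3, -0.2, 0.2]
gripper_width: 1.003
grasp_force: 0.0
```

```bash
python3 -c "
from h import *
go(.466,.123,.15,-29.5)"
```

```text
t 1.52 psi -29.3 turn az 0.2 then shift cm [-26.42  51.65   9.98] tilt z [-3.e-04 -8.e-04 -1.e+00] w 1.003 F 0.0
```

Emit:
move_arm:
  rows:
    - [-1.467, 2.87, 0.555, 0, 0, 0, 1]
    - [-1.467, 2.87, 0.555, 0, 0, 0, 1]
    - [-1.467, 2.87, 0.555, 0, 0, 0, 1]
    - [-1.467, 2.87, 0.555, 0, 0, 0, 1]
    - [-1.467, 2.87, 0.555, 0, 0, 0, 1]
    - [-1.467, 2.87, 0.555, 0, 0, 0, 1]
    - [-1.467, 2.87, 0.555, 0, 0, 0, 1]
    - [-1.467, 2.87, 0.555, 0, 0, 0, 1]
    - [-1.467, 2.87, 0.555, 0, 0, 0, 1]
    - [-1.467, 2.87, 0.555, 0, 0, 0, 1]
    - [-1.467, 2.87, 0.555, 0, 0, 0, 1]
    - [-1.467, 2.87, 0.555, 0, 0, 0, 1]
    - [-1.467, 2.87, 0.555, 0, 0, 0, 1]
    - [-1.467, 2.87, 0.555, 0, 0, 0, 1]
    - [-1.467, 2.87, 0.555, 0, 0, 0, 1]
    - [-1.467, 2.87, 0.555, 0, 0, 0, 1]
    - [-1.467, 2.87, 0.555, 0, 0, 0, 1]
    - [-1.467, 2.87, 0.555, 0, 0, 0, 1]
    - [0, 0, 0, 0, 0, 0, 1]
    - [0, 0, 0, 0, 0, 0, 1]

```text
time: 3.18
tool_pos: [0.4667, 0.1223, 0.1499]
tool_rot: [-0.0, 0.864, 0.504, -0.001]
contact_force: [0.4, 0.2, -0.5]
gripper_width: 1.0
grasp_force: 0.0
```

Run:
```python
from h import *
go(.466,.123,.037,-29.5)
f=manip.grab_frame("scene"); cv2.imwrite("pics/s1.png",f["img"])
crop("pics/s1.png","pics/s1c.png",230,80,180,140,4)
```

```text
t 3.18 psi -29.5 turn az -0.0 then shift cm [ 0.03 -0.1  11.29] tilt z [-1.3e-03  1.0e-04 -1.0e+00] w 1.0 F 0.0
```

View pics/s1c.png

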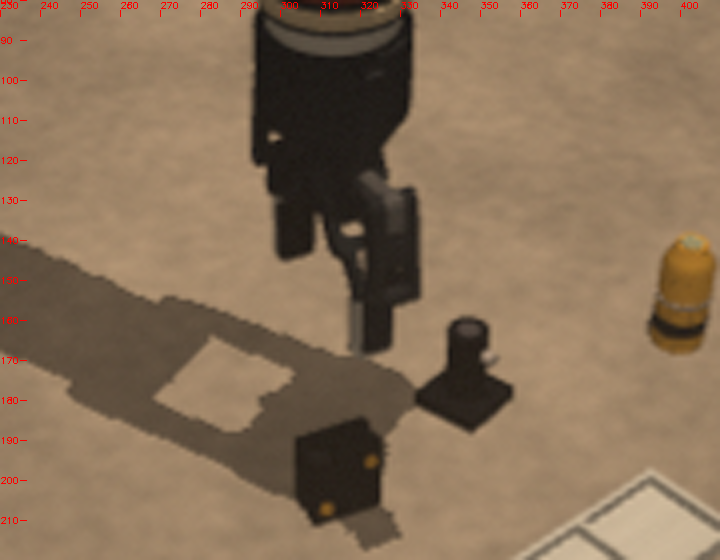

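The picture shows the open jaws above the mount with the fingers at its two x faces. The screws are at about (322,195) and (311,207), near opposite corners, so I descend with the chosen offset.

Emit:
move_arm:
  rows:
    - [0, -0.1, 1.6, 0, 0, 0, 1]
    - [0, 0, 1.6, 0, 0, 0, 1]
    - [0, 0, 1.6, 0, 0, 0, 1]
    - [0, 0, 1.6, 0, 0, 0, 1]
    - [0, 0, 1.6, 0, 0, 0, 1]
    - [0, 0, 1.3, 0, 0, 0, 1]
    - [0, 0, 1, 0, 0, 0, 1]
    - [0, 0, 1, 0, 0, 0, 1]
    - [0, 0, 0, 0, 0, 0, 1]
    - [0, 0, 0, 0, 0, 0, 0.2]
    - [0, 0, 0, 0, 0, 0, -0.1]
    - [0, 0, 0, 0, 0, 0, -0.3]
    - [0, 0, 0, 0, 0, 0, -0.4]
    - [0, 0, 0, 0, 0, 0, -0.6]
    - [0, 0, 0, 0, 0, 0, -0.8]
    - [0, 0, 0, 0, 0, 0, -1]
    - [0, 0, 0, 0, 0, 0, -1]
    - [0, 0, 0, 0, 0, 0, -1]

```text
time: 4.73
tool_pos: [0.4665, 0.124, 0.0383]
tool_rot: [0.0, 0.864, 0.504, 0.001]
contact_force: [-0.5, -0.0, 5.2]
gripper_width: 0.292
grasp_force: 59.9
```

```bash
python3 -c "
from h import *
go(.466,.123,.037,-29.5)"
```

```text
t 4.73 psi -29.5 turn az 0.0 then shift cm [-0.11  0.    0.13] tilt z [ 1.8e-03  1.0e-04 -1.0e+00] w 0.292 F 59.9
```

Emit:
move_arm:
  rows:
    - [0, 0, -0.6, 0, 0, 0, -1]
    - [0, 0, -1.2, 0, 0, 0, -1]
    - [0, 0, -1.8, 0, 0, 0, -1]
    - [0, 0, -1.8, 0, 0, 0, -1]
    - [0, 0, -1.8, 0, 0, 0, -1]
    - [0, 0, -1.2, 0, 0, -4.2, -1]
    - [0, 0, -0.6, 0, 0, -4.2, -1]
    - [0, 0, 0, 0, 0, -4.2, -1]
    - [0, 0, 0, 0, 0, -4.1, -1]
    - [0, 0, 0, 0, 0, 0, -1]
    - [0, 0, 0, 0, 0, 0, -1]

```text
time: 5.65
tool_pos: [0.4652, 0.124, 0.1274]
tool_rot: [-0.0, 0.782, 0.623, -0.0]
contact_force: [0.1, -0.0, -1.7]
gripper_width: 0.296
grasp_force: 59.1
```

```bash
python3 -c "
from h import *
go(.631,.200,.06,-12.8)"
```

```text
t 5.65 psi -12.9 turn az -0.1 then shift cm [11.09 14.49  6.74] tilt z [-6.e-04 -0.e+00 -1.e+00] w 0.296 F 59.1
```

Emit:
move_arm:
  rows:
    - [0.6, 0.8, 0, 0, 0, 0, -1]
    - [1.1, 1.4, 0, 0, 0, 0, -1]
    - [1.3, 1.75, 0, 0, 0, 0, -1]
    - [1.3, 1.75, 0, 0, 0, 0, -1]
    - [1.3, 1.75, 0, 0, 0, 0, -1]
    - [1.3, 1.75, 0, 0, 0, 0, -1]
    - [1.3, 1.75, 0, 0, 0, 0, -1]
    - [1.3, 1.75, 0, 0, 0, 0, -1]
    - [1.0, 1.1, 0, 0, 0, 0, -1]
    - [0.6, 0.7, 0, 0, 0, 0, -1]
    - [0, 0, 1.5, 0, 0, 0, -1]
    - [0, 0, 1.5, 0, 0, 0, -1]
    - [0, 0, 1.5, 0, 0, 0, -1]
    - [0, 0, 1.2, 0, 0, 0, -1]
    - [0, 0, 1, 0, 0, 0, -1]
    - [0, 0, 0, 0, 0, 0, -1]
    - [0, 0, 0, 0, 0, 0, -1]
    - [0, 0, 0, 0, 0, 0, -1]

```text
time: 7.15
tool_pos: [0.6319, 0.2002, 0.061]
tool_rot: [0.0, 0.781, 0.624, 0.0]
contact_force: [0.2, 0.5, -1.0]
gripper_width: 0.296
grasp_force: 59.2
```

Run:
```python
from h import *
go(.631,.200,.043,-12.8)
f=manip.grab_frame("scene"); cv2.imwrite("pics/s2.png",f["img"])
crop("pics/s2.png","pics/s2c.png",300,110,180,140,4)
```

```text
t 7.15 psi -12.8 turn az 0.0 then shift cm [-0.04 -0.09  1.8 ] tilt z [ 1.e-03  2.e-04 -1.e+00] w 0.296 F 59.2
```

View pics/s2c.png

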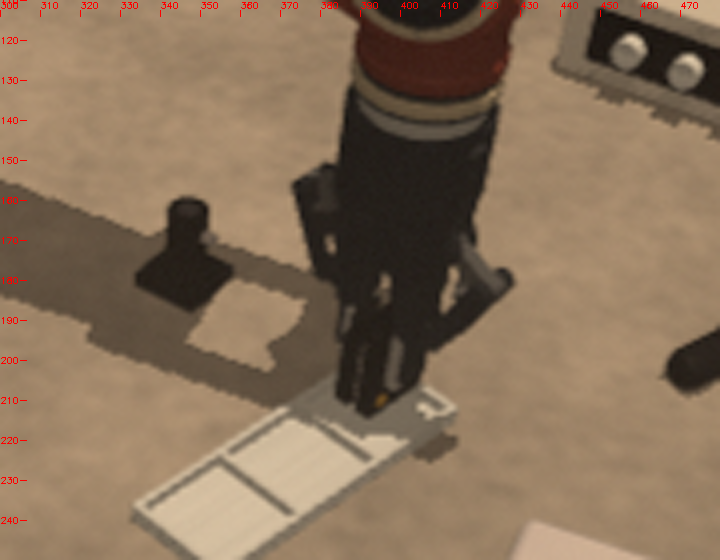

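The mount hangs above the far pocket at about (395,205), well inside the walls, so I set it down.

Emit:
move_arm:
  rows:
    - [0, 0, 0.7, 0, 0, 0, -1]
    - [0, 0, 0.5, 0, 0, 0, -1]
    - [0, 0, 0.3, 0, 0, 0, -1]
    - [0, 0, 0.2, 0, 0, 0, -1]
    - [0, 0, 0.15, 0, 0, 0, -1]
    - [0, 0, 0, 0, 0, 0, -1]
    - [0, 0, 0, 0, 0, 0, -1]
    - [0, 0, 0, 0, 0, 0, -1]

```text
time: 7.87
tool_pos: [0.6316, 0.2002, 0.0424]
tool_rot: [0.0, 0.781, 0.624, 0.0]
contact_force: [-2.5, -1.0, 3.2]
gripper_width: 0.293
grasp_force: 59.8
```

Emit:
move_arm:
  rows:
    - [0, 0, 0, 0, 0, 0, -0.35]
    - [0, 0, 0, 0, 0, 0, -0.2]
    - [0, 0, 0, 0, 0, 0, -0.05]
    - [0, 0, 0, 0, 0, 0, 0.1]
    - [0, 0, 0, 0, 0, 0, 0.2]
    - [0, 0, 0, 0, 0, 0, 0.2]
    - [0, 0, -0.8, 0, 0, 0, 0.2]
    - [0, 0, -1.5, 0, 0, 0, 0.2]
    - [0, 0, -2.0, 0, 0, 0, 0.2]
    - [0, 0, -2.0, 0, 0, 0, 0.2]
    - [0, 0, -2.0, 0, 0, 0, 0.2]
    - [0, 0, -1.5, 0, 0, 0, 0.5]
    - [0, 0, 0, 0, 0, 0, 1]
    - [0, 0, 0, 0, 0, 0, 1]
    - [0, 0, 0, 0, 0, 0, 1]

```text
time: 9.12
tool_pos: [0.631, 0.2001, 0.1391]
tool_rot: [-0.0, 0.781, 0.624, -0.001]
contact_force: [0.1, -0.9, 0.0]
gripper_width: 1.0
grasp_force: 0.0
```

```bash
python3 -c "
from h import *
go(.466,-.005,.08,-12.8)"
```

```text
t 9.12 psi -12.8 turn az 0.0 then shift cm [-23.66 -11.54   5.91] tilt z [-1.3e-03 -2.0e-04 -1.0e+00] w 1.0 F 0.0
```

Emit:
move_arm:
  rows:
    - [-1.2, -0.6, 0, 0, 0, 0, 1]
    - [-2.4, -1.2, 0, 0, 0, 0, 1]
    - [-2.8, -1.35, 0, 0, 0, 0, 1]
    - [-2.8, -1.35, 0, 0, 0, 0, 1]
    - [-2.8, -1.35, 0, 0, 0, 0, 1]
    - [-2.8, -1.35, 0, 0, 0, 0, 1]
    - [-2.8, -1.35, 0, 0, 0, 0, 1]
    - [-2.8, -1.35, 0, 0, 0, 0, 1]
    - [-2.0, -1.0, 0, 0, 0, 0, 1]
    - [-1.26, -0.64, 0, 0, 0, 0, 1]
    - [0, 0, 1.5, 0, 0, 0, 1]
    - [0, 0, 1.5, 0, 0, 0, 1]
    - [0, 0, 1.5, 0, 0, 0, 1]
    - [0, 0, 1.0, 0, 0, 0, 1]
    - [0, 0, 0.4, 0, 0, 0, 1]
    - [0, 0, 0, 0, 0, 0, 1]
    - [0, 0, 0, 0, 0, 0, 1]

```text
time: 10.53
tool_pos: [0.4666, -0.0049, 0.0807]
tool_rot: [-0.0, 0.781, 0.624, -0.0]
contact_force: [0.7, -0.2, 0.2]
gripper_width: 1.0
grasp_force: 0.0
```

Run:
```python
from h import *
go(.466,-.005,.030,-12.8)
f=manip.grab_frame("scene"); cv2.imwrite("pics/s3.png",f["img"])
crop("pics/s3.png","pics/s3c.png",230,120,190,140,4)
```

```text
t 10.53 psi -12.8 turn az 0.0 then shift cm [-0.02 -0.06  5.07] tilt z [-8.e-04  1.e-04 -1.e+00] w 1.0 F 0.0
```

View pics/s3c.png

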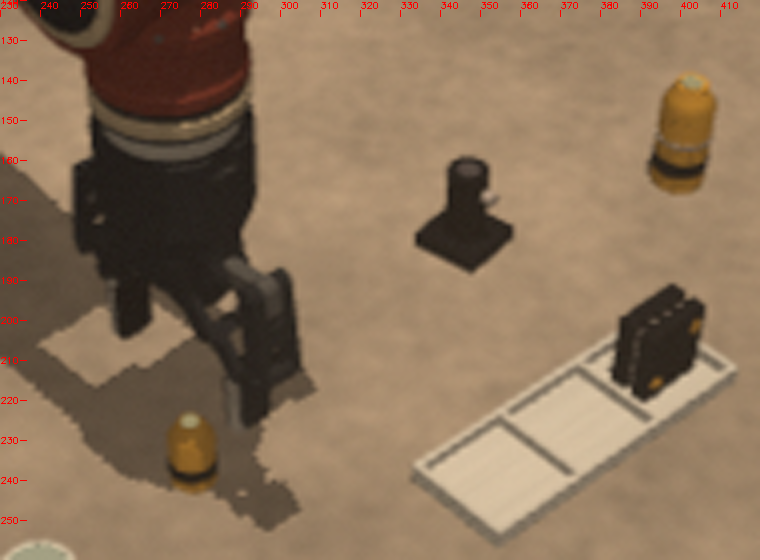

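The mount stands upright inside the far pocket (about (395,205)), and the jaws straddle the short objective at (277,232). Now I grasp the short objective.

Emit:
move_arm:
  rows:
    - [0, 0, 1.4, 0, 0, 0, 1]
    - [0, 0, 1.4, 0, 0, 0, 1]
    - [0, 0, 1.2, 0, 0, 0, 1]
    - [0, 0, 0.8, 0, 0, 0, 1]
    - [0, 0, 0.3, 0, 0, 0, 1]
    - [0, 0, 0, 0, 0, 0, 0.4]
    - [0, 0, 0, 0, 0, 0, 0.1]
    - [0, 0, 0, 0, 0, 0, -0.1]
    - [0, 0, 0, 0, 0, 0, -0.25]
    - [0, 0, 0, 0, 0, 0, -0.4]
    - [0, 0, 0, 0, 0, 0, -0.6]
    - [0, 0, 0, 0, 0, 0, -0.8]
    - [0, 0, 0, 0, 0, 0, -1]
    - [0, 0, 0, 0, 0, 0, -1]
    - [0, 0, 0, 0, 0, 0, -1]

```text
time: 11.83
tool_pos: [0.4674, -0.0051, 0.0309]
tool_rot: [0.0, 0.781, 0.624, 0.0]
contact_force: [-2.6, 0.6, 6.2]
gripper_width: 0.276
grasp_force: 59.2
```

```bash
python3 -c "
from h import *
go(.604,.083,.12,-12.8)"
```

```text
t 11.83 psi -12.8 turn az 0.0 then shift cm [11.62 11.37 -8.91] tilt z [ 1.1e-03 -2.0e-04 -1.0e+00] w 0.276 F 59.2
```

Emit:
move_arm:
  rows:
    - [0, 0, -0.6, 0, 0, 0, -1]
    - [0, 0, -1.2, 0, 0, 0, -1]
    - [0, 0, -1.8, 0, 0, 0, -1]
    - [0, 0, -1.8, 0, 0, 0, -1]
    - [0, 0, -1.2, 0, 0, 0, -1]
    - [0.6, 0.6, -0.6, 0, 0, 0, -1]
    - [1.2, 1.2, 0, 0, 0, 0, -1]
    - [1.6, 1.6, 0, 0, 0, 0, -1]
    - [1.6, 1.6, 0, 0, 0, 0, -1]
    - [1.6, 1.6, 0, 0, 0, 0, -1]
    - [1.6, 1.6, 0, 0, 0, 0, -1]
    - [1.6, 1.5, 0, 0, 0, 0, -1]
    - [1.2, 1.1, 0, 0, 0, 0, -1]
    - [0.6, 0.6, 0, 0, 0, 0, -1]
    - [0, 0, 0.8, 0, 0, 0, -1]
    - [0, 0, 1.5, 0, 0, 0, -1]
    - [0, 0, 1.5, 0, 0, 0, -1]
    - [0, 0, 1.0, 0, 0, 0, -1]
    - [0, 0, 0, 0, 0, 0, -1]
    - [0, 0, 0, 0, 0, 0, -1]

```text
time: 13.5
tool_pos: [0.6023, 0.0826, 0.0527]
tool_rot: [-0.001, 0.781, 0.624, -0.001]
contact_force: [0.6, 0.5, -0.3]
gripper_width: 0.28
grasp_force: 59.0
```

```bash
python3 -c "
from h import *
go(.604,.083,.035,-12.8)"
```

```text
t 13.5 psi -12.8 turn az 0.0 then shift cm [0.08 0.15 1.77] tilt z [-2.6e-03 -1.0e-04 -1.0e+00] w 0.28 F 59.0
```

Emit:
move_arm:
  rows:
    - [0, 0.1, 0.7, 0, 0, 0, -1]
    - [0, 0, 0.5, 0, 0, 0, -1]
    - [0, 0, 0.3, 0, 0, 0, -1]
    - [0, 0, 0.2, 0, 0, 0, -1]
    - [0, 0, 0.1, 0, 0, 0, -1]
    - [0, 0, 0, 0, 0, 0, -1]
    - [0, 0, 0, 0, 0, 0, -1]

```text
time: 14.08
tool_pos: [0.6046, 0.0827, 0.036]
tool_rot: [0.0, 0.781, 0.624, 0.0]
contact_force: [0.4, 0.7, -1.1]
gripper_width: 0.279
grasp_force: 59.0
```

Emit:
move_arm:
  rows:
    - [0, 0, 0.1, 0, 0, 0, -1]
    - [0, 0, 0.05, 0, 0, 0, -1]
    - [0, 0, 0, 0, 0, 0, -1]
    - [0, 0, 0, 0, 0, 0, -1]

```text
time: 14.42
tool_pos: [0.6048, 0.0827, 0.0349]
tool_rot: [0.0, 0.781, 0.624, 0.0]
contact_force: [-0.9, -0.1, 2.3]
gripper_width: 0.276
grasp_force: 59.2
```

Floor contact. I release, rise, and move towards the pedestal.

Emit:
move_arm:
  rows:
    - [0, 0, 0, 0, 0, 0, -0.38]
    - [0, 0, 0, 0, 0, 0, -0.25]
    - [0, 0, 0, 0, 0, 0, -0.1]
    - [0, 0, 0, 0, 0, 0, 0.1]
    - [0, 0, 0, 0, 0, 0, 0.2]
    - [0, 0, 0, 0, 0, 0, 0.2]
    - [0, 0, -0.8, 0, 0, 0, 0.2]
    - [0, 0, -1.5, 0, 0, 0, 0.2]
    - [0, 0, -2.0, 0, 0, 0, 0.2]
    - [0, 0, -2.0, 0, 0, 0, 0.2]
    - [0, 0, -2.0, 0, 0, 0, 0.2]
    - [0, 0, -1.5, 0, 0, 0, 0.5]
    - [0, 0, 0, 0, 0, 0, 1]
    - [0, 0, 0, 0, 0, 0, 1]
    - [0, 0, 0, 0, 0, 0, 1]

```text
time: 15.67
tool_pos: [0.6039, 0.0827, 0.1315]
tool_rot: [-0.0, 0.781, 0.624, -0.001]
contact_force: [-0.0, -0.4, 0.0]
gripper_width: 1.002
grasp_force: 0.0
```

```bash
python3 -c "
from h import *
go(.4793,-.2502,.085,-12.8); go(.4793,-.2502,.085,-30)"
```

```text
t 15.67 psi -12.8 turn az 0.0 then shift cm [-35.22  -4.78   4.65] tilt z [-0.0013 -0.     -1.    ] w 1.002 F 0.0
t 15.67 psi -12.8 turn az 17.2 then shift cm [-35.06   5.85   4.65] tilt z [-0.0013 -0.     -1.    ] w 1.002 F 0.0
```

Emit:
move_arm:
  rows:
    - [-1.5, -0.34, 0, 0, 0, 0, 1]
    - [-2.8, -0.34, 0, 0, 0, 0, 1]
    - [-2.8, -0.34, 0, 0, 0, 0, 1]
    - [-2.8, -0.34, 0, 0, 0, 0, 1]
    - [-2.8, -0.34, 0, 0, 0, 0, 1]
    - [-2.8, -0.34, 0, 0, 0, 0, 1]
    - [-2.8, -0.34, 0, 0, 0, 0, 1]
    - [-2.8, -0.34, 0, 0, 0, 0, 1]
    - [-2.8, -0.34, 0, 0, 0, 0, 1]
    - [-2.8, -0.34, 0, 0, 0, 0, 1]
    - [-2.8, -0.34, 0, 0, 0, 0, 1]
    - [-2.8, -0.34, 0, 0, 0, 0, 1]
    - [-2.0, -0.34, 0, 0, 0, 0, 1]
    - [-0.92, -0.34, 0, 0, 0, 0, 1]
    - [0, 0, 1.5, 0, 0, 0, 1]
    - [0, 0, 1.8, 0, 0, 0, 1]
    - [0, 0, 1.3, 0, 0, 0, 1]
    - [0, 0, 0, 0, 0, 0, 1]
    - [0, 0, 0, 0, 0, 0, 1]

```text
time: 17.25
tool_pos: [0.4792, -0.2493, 0.0848]
tool_rot: [-0.002, 0.781, 0.624, -0.0]
contact_force: [0.2, 0.2, 0.3]
gripper_width: 0.998
grasp_force: 0.0
```

Run:
```python
from h import *
go(.4793,-.2502,.033,-12.8)
f=manip.grab_frame("scene"); cv2.imwrite("pics/s4.png",f["img"])
crop("pics/s4.png","pics/s4c.png",130,190,200,150,4)
crop("pics/s4.png","pics/s4d.png",130+170,170,100,100,1)
```

```text
t 17.25 psi -12.7 turn az 0.1 then shift cm [-0.09  0.03  5.18] tilt z [-0.0029  0.0021 -1.    ] w 0.998 F 0.0
```

View pics/s4.png

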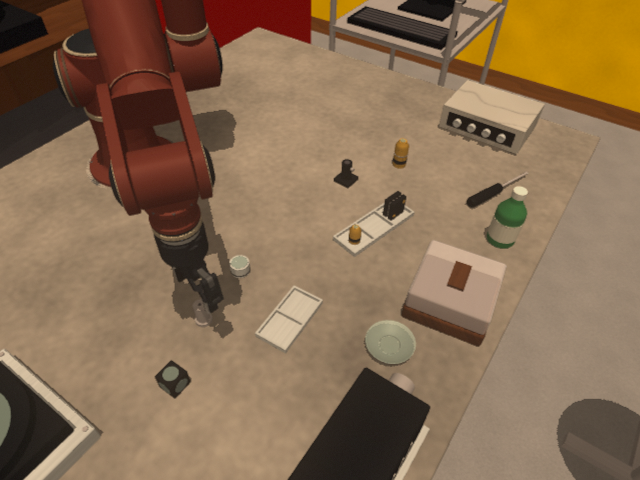

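The short objective stands upright in the near pocket at (355,234), with the mount at (395,206). The jaws are over the pedestal at (202,313), so I grasp it.

Emit:
move_arm:
  rows:
    - [0, 0, 1.4, 0, 0, 0, 1]
    - [0, 0, 1.4, 0, 0, 0, 1]
    - [0, 0, 1.2, 0, 0, 0, 1]
    - [0, 0, 0.8, 0, 0, 0, 1]
    - [0, 0, 0.4, 0, 0, 0, 1]
    - [0, 0, 0, 0, 0, 0, 0.4]
    - [0, 0, 0, 0, 0, 0, 0.1]
    - [0, 0, 0, 0, 0, 0, -0.1]
    - [0, 0, 0, 0, 0, 0, -0.25]
    - [0, 0, 0, 0, 0, 0, -0.4]
    - [0, 0, 0, 0, 0, 0, -0.6]
    - [0, 0, 0, 0, 0, 0, -0.8]
    - [0, 0, 0, 0, 0, 0, -1]
    - [0, 0, 0, 0, 0, 0, -1]
    - [0, 0, 0, 0, 0, 0, -1]

```text
time: 18.55
tool_pos: [0.4807, -0.2507, 0.0353]
tool_rot: [0.001, 0.781, 0.624, 0.0]
contact_force: [-1.1, 1.3, 6.3]
gripper_width: 0.277
grasp_force: 58.8
```

```bash
python3 -c "
from h import *
go(.618,.1435,.15,-12.8)"
```

```text
t 18.55 psi -12.8 turn az 0.0 then shift cm [ 41.48   4.65 -11.47] tilt z [ 8.e-04 -7.e-04 -1.e+00] w 0.277 F 58.8
```

Emit:
move_arm:
  rows:
    - [0, 0, -0.6, 0, 0, 0, -1]
    - [0, 0, -1.2, 0, 0, 0, -1]
    - [0, 0, -1.8, 0, 0, 0, -1]
    - [0, 0, -2.0, 0, 0, 0, -1]
    - [0, 0, -2.0, 0, 0, 0, -1]
    - [0, 0, -1.8, 0, 0, 0, -1]
    - [0, 0, -1.2, 0, 0, 0, -1]
    - [0, 0, -0.6, 0, 0, 0, -1]
    - [1.0, 0.27, 0, 0, 0, 0, -1]
    - [2.0, 0.27, 0, 0, 0, 0, -1]
    - [2.7, 0.27, 0, 0, 0, 0, -1]
    - [2.7, 0.27, 0, 0, 0, 0, -1]
    - [2.7, 0.27, 0, 0, 0, 0, -1]
    - [2.7, 0.27, 0, 0, 0, 0, -1]
    - [2.7, 0.27, 0, 0, 0, 0, -1]
    - [2.7, 0.27, 0, 0, 0, 0, -1]
    - [2.7, 0.27, 0, 0, 0, 0, -1]
    - [2.7, 0.27, 0, 0, 0, 0, -1]
    - [2.0, 0.27, 0, 0, 0, 0, -1]
    - [1.0, 0.27, 0, 0, 0, 0, -1]

```text
time: 20.22
tool_pos: [0.5721, 0.0148, 0.1445]
tool_rot: [-0.001, 0.781, 0.625, -0.001]
contact_force: [-0.0, -0.0, -2.1]
gripper_width: 0.279
grasp_force: 59.0
```

```bash
python3 -c "
from h import *
go(.618,.1435,.15,-12.8)"
```

```text
t 20.22 psi -12.6 turn az 0.2 then shift cm [13.56  1.62 -0.55] tilt z [-0.0031  0.0013 -1.    ] w 0.279 F 59.0
```

Emit:
move_arm:
  rows:
    - [1.0, 0.2, 0, 0, 0, 0, -1]
    - [2.0, 0.25, 0, 0, 0, 0, -1]
    - [2.5, 0.25, 0, 0, 0, 0, -1]
    - [2.5, 0.25, 0, 0, 0, 0, -1]
    - [2.5, 0.25, 0, 0, 0, 0, -1]
    - [2.0, 0.2, 0, 0, 0, 0, -1]
    - [1.2, 0.2, 0, 0, 0, 0, -1]
    - [0, 0, 1.0, 0, 0, 0, -1]
    - [0, 0, 1.8, 0, 0, 0, -1]
    - [0, 0, 2.0, 0, 0, 0, -1]
    - [0, 0, 1.8, 0, 0, 0, -1]
    - [0, 0, 1.4, 0, 0, 0, -1]
    - [0, 0, 0.7, 0, 0, 0, -1]
    - [0, 0, 0, 0, 0, 0, -1]
    - [0, 0, 0, 0, 0, 0, -1]

```text
time: 21.47
tool_pos: [0.6187, 0.1413, 0.0592]
tool_rot: [-0.0, 0.782, 0.624, -0.0]
contact_force: [-0.0, 0.4, -2.5]
gripper_width: 0.279
grasp_force: 59.0
```

```bash
python3 -c "
from h import *
go(.618,.1435,.0395,-12.8)"
```

```text
t 21.47 psi -12.8 turn az -0.0 then shift cm [ 0.2  -0.12  1.97] tilt z [-4.e-04 -2.e-04 -1.e+00] w 0.279 F 59.0
```

Emit:
move_arm:
  rows:
    - [0.2, -0.1, 0.7, 0, 0, 0, -1]
    - [0, 0, 0.5, 0, 0, 0, -1]
    - [0, 0, 0.4, 0, 0, 0, -1]
    - [0, 0, 0.2, 0, 0, 0, -1]
    - [0, 0, 0.1, 0, 0, 0, -1]
    - [0, 0, 0, 0, 0, 0, -1]
    - [0, 0, 0, 0, 0, 0, -1]

```text
time: 22.05
tool_pos: [0.6183, 0.144, 0.0405]
tool_rot: [0.0, 0.781, 0.624, 0.0]
contact_force: [0.6, -0.5, -3.0]
gripper_width: 0.276
grasp_force: 59.0
```

Emit:
move_arm:
  rows:
    - [0, 0, 0.1, 0, 0, 0, -1]
    - [0, 0, 0.05, 0, 0, 0, -1]
    - [0, 0, 0, 0, 0, 0, -1]
    - [0, 0, 0, 0, 0, 0, -1]

```text
time: 22.38
tool_pos: [0.6185, 0.144, 0.0393]
tool_rot: [0.0, 0.781, 0.624, 0.0]
contact_force: [-0.7, 0.4, -0.6]
gripper_width: 0.272
grasp_force: 59.1
```

Emit:
move_arm:
  rows:
    - [0, 0, 0.06, 0, 0, 0, -1]
    - [0, 0, 0, 0, 0, 0, -1]
    - [0, 0, 0, 0, 0, 0, -1]

```text
time: 22.63
tool_pos: [0.6185, 0.144, 0.0393]
tool_rot: [0.0, 0.781, 0.624, 0.0]
contact_force: [-3.2, -1.0, 4.9]
gripper_width: 0.274
grasp_force: 59.2
```

Seated on the floor. I release, rise, and go for the lens tube.

Emit:
move_arm:
  rows:
    - [0, 0, 0, 0, 0, 0, -0.38]
    - [0, 0, 0, 0, 0, 0, -0.25]
    - [0, 0, 0, 0, 0, 0, -0.1]
    - [0, 0, 0, 0, 0, 0, 0.1]
    - [0, 0, 0, 0, 0, 0, 0.2]
    - [0, 0, 0, 0, 0, 0, 0.2]
    - [0, 0, -0.8, 0, 0, 0, 0.2]
    - [0, 0, -1.5, 0, 0, 0, 0.2]
    - [0, 0, -2.0, 0, 0, 0, 0.2]
    - [0, 0, -2.0, 0, 0, 0, 0.2]
    - [0, 0, -2.0, 0, 0, 0, 0.2]
    - [0, 0, -1.5, 0, 0, -4, 0.5]
    - [0, 0, 0, 0, 0, -6, 1]
    - [0, 0, 0, 0, 0, -6, 1]
    - [0, 0, 0, 0, 0, 0, 1]
    - [0, 0, 0, 0, 0, 0, 1]

```text
time: 23.97
tool_pos: [0.6186, 0.144, 0.1377]
tool_rot: [0.001, 0.688, 0.726, 0.001]
contact_force: [-0.8, 0.8, -0.7]
gripper_width: 1.002
grasp_force: 0.0
```

```bash
python3 -c "
from h import *
go(.4568,-.119,.075,3.3)"
```

```text
t 23.97 psi 3.1 turn az -0.2 then shift cm [-25.32 -17.66   6.27] tilt z [ 1.6e-03  1.0e-04 -1.0e+00] w 1.002 F 0.0
```

Emit:
move_arm:
  rows:
    - [-1.3, -0.9, 0, 0, 0, 0, 1]
    - [-2.7, -1.88, 0, 0, 0, 0, 1]
    - [-2.7, -1.88, 0, 0, 0, 0, 1]
    - [-2.7, -1.88, 0, 0, 0, 0, 1]
    - [-2.7, -1.88, 0, 0, 0, 0, 1]
    - [-2.7, -1.88, 0, 0, 0, 0, 1]
    - [-2.7, -1.88, 0, 0, 0, 0, 1]
    - [-2.7, -1.88, 0, 0, 0, 0, 1]
    - [-2.7, -1.88, 0, 0, 0, 0, 1]
    - [-1.5, -1.1, 0, 0, 0, 0, 1]
    - [-0.92, -0.62, 0, 0, 0, 0, 1]
    - [0, 0, 1.5, 0, 0, 0, 1]
    - [0, 0, 1.8, 0, 0, 0, 1]
    - [0, 0, 1.8, 0, 0, 0, 1]
    - [0, 0, 1.1, 0, 0, 0, 1]
    - [0, 0, 0, 0, 0, 0, 1]
    - [0, 0, 0, 0, 0, 0, 1]

```text
time: 25.38
tool_pos: [0.456, -0.1184, 0.074]
tool_rot: [-0.001, 0.687, 0.727, -0.0]
contact_force: [0.3, 0.2, 0.8]
gripper_width: 0.996
grasp_force: 0.0
```

Run:
```python
from h import *
go(.4568,-.119,.028,3.3)
f=manip.grab_frame("scene"); cv2.imwrite("pics/s5.png",f["img"])
crop("pics/s5.png","pics/s5c.png",200,170,190,140,4)
```

```text
t 25.38 psi 3.2 turn az -0.1 then shift cm [-0.07  0.08  4.6 ] tilt z [-1.3e-03  7.0e-04 -1.0e+00] w 0.996 F 0.0
```

View pics/s5c.png

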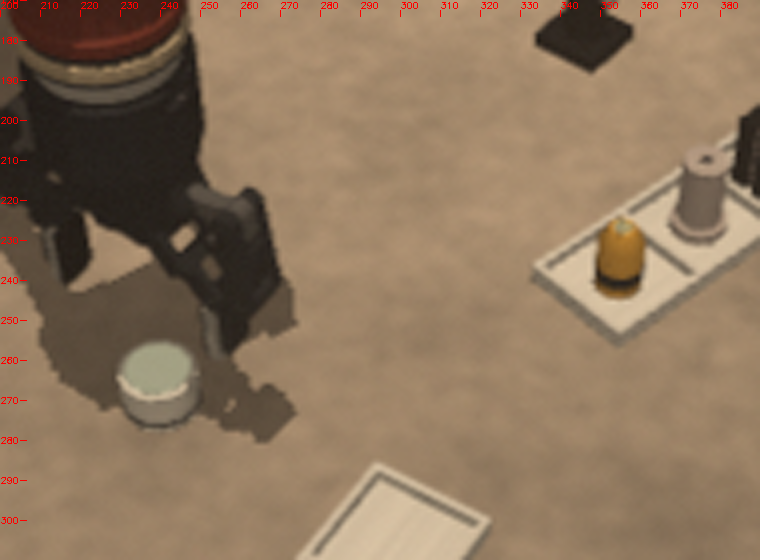

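The pedestal (375,220) and short objective (354,235) stand upright in their pockets, and the jaws straddle the lens tube at (239,265). Now I grasp the lens tube.

Emit:
move_arm:
  rows:
    - [0, 0, 1.2, 0, 0, 0, 1]
    - [0, 0, 1.2, 0, 0, 0, 1]
    - [0, 0, 1.1, 0, 0, 0, 1]
    - [0, 0, 0.7, 0, 0, 0, 1]
    - [0, 0, 0.45, 0, 0, 0, 1]
    - [0, 0, 0, 0, 0, 0, 0.6]
    - [0, 0, 0, 0, 0, 0, 0.4]
    - [0, 0, 0, 0, 0, 0, 0.2]
    - [0, 0, 0, 0, 0, 0, 0.05]
    - [0, 0, 0, 0, 0, 0, -0.1]
    - [0, 0, 0, 0, 0, 0, -0.3]
    - [0, 0, 0, 0, 0, 0, -0.6]
    - [0, 0, 0, 0, 0, 0, -1]
    - [0, 0, 0, 0, 0, 0, -1]
    - [0, 0, 0, 0, 0, 0, -1]

```text
time: 26.68
tool_pos: [0.4569, -0.1191, 0.0289]
tool_rot: [0.001, 0.687, 0.727, 0.0]
contact_force: [-1.0, 0.3, 5.1]
gripper_width: 0.443
grasp_force: 60.0
```

```bash
python3 -c "
from h import *
go(.612,-.188,.115,3.3)"
```

```text
t 26.68 psi 3.2 turn az -0.1 then shift cm [-7.77 15.09 -8.61] tilt z [ 1.3e-03 -6.0e-04 -1.0e+00] w 0.443 F 60.0
```

Emit:
move_arm:
  rows:
    - [0, 0, -0.5, 0, 0, 0, -1]
    - [0, 0, -1.0, 0, 0, 0, -1]
    - [0, 0, -1.5, 0, 0, 0, -1]
    - [0, 0, -1.6, 0, 0, 0, -1]
    - [0, 0, -1.2, 0, 0, 0, -1]
    - [-0.4, 0.8, -0.6, 0, 0, 0, -1]
    - [-0.9, 1.7, 0, 0, 0, 0, -1]
    - [-1.15, 2.2, 0, 0, 0, 0, -1]
    - [-1.15, 2.2, 0, 0, 0, 0, -1]
    - [-1.15, 2.2, 0, 0, 0, 0, -1]
    - [-1.15, 2.2, 0, 0, 0, 0, -1]
    - [-0.9, 1.8, 0, 0, 0, 0, -1]
    - [-0.6, 1.3, 0, 0, 0, 0, -1]
    - [-0.35, 0.7, 0, 0, 0, 0, -1]
    - [0, 0, 0.8, 0, 0, 0, -1]
    - [0, 0, 1.3, 0, 0, 0, -1]
    - [0, 0, 1.3, 0, 0, 0, -1]
    - [0, 0, 0.8, 0, 0, 0, -1]
    - [0, 0, 0, 0, 0, 0, -1]
    - [0, 0, 0, 0, 0, 0, -1]

```text
time: 28.35
tool_pos: [0.6099, -0.187, 0.0481]
tool_rot: [-0.001, 0.687, 0.727, -0.001]
contact_force: [-0.4, -0.1, -0.5]
gripper_width: 0.444
grasp_force: 60.3
```

```bash
python3 -c "
from h import *
go(.612,-.188,.033,3.3)"
```

```text
t 28.35 psi 3.2 turn az -0.1 then shift cm [-0.12  0.21  1.51] tilt z [-0.0028  0.0012 -1.    ] w 0.444 F 60.3
```

Emit:
move_arm:
  rows:
    - [-0.1, 0.15, 0.5, 0, 0, 0, -1]
    - [0, 0, 0.4, 0, 0, 0, -1]
    - [0, 0, 0.3, 0, 0, 0, -1]
    - [0, 0, 0.2, 0, 0, 0, -1]
    - [0, 0, 0.1, 0, 0, 0, -1]
    - [0, 0, 0, 0, 0, 0, -1]
    - [0, 0, 0, 0, 0, 0, -1]

```text
time: 28.93
tool_pos: [0.6129, -0.1886, 0.0349]
tool_rot: [0.0, 0.687, 0.727, 0.0]
contact_force: [-0.2, 0.6, -0.4]
gripper_width: 0.445
grasp_force: 60.3
```

Emit:
move_arm:
  rows:
    - [0, 0, 0.1, 0, 0, 0, -1]
    - [0, 0, 0.1, 0, 0, 0, -1]
    - [0, 0, 0, 0, 0, 0, -1]
    - [0, 0, 0, 0, 0, 0, -1]

```text
time: 29.27
tool_pos: [0.613, -0.1886, 0.033]
tool_rot: [0.0, 0.687, 0.727, 0.0]
contact_force: [0.8, -0.3, -0.8]
gripper_width: 0.444
grasp_force: 60.3
```

Emit:
move_arm:
  rows:
    - [0, 0, 0.06, 0, 0, 0, -1]
    - [0, 0, 0.05, 0, 0, 0, -1]
    - [0, 0, 0, 0, 0, 0, -1]
    - [0, 0, 0, 0, 0, 0, -1]

```text
time: 29.6
tool_pos: [0.6131, -0.1886, 0.0329]
tool_rot: [-0.0, 0.687, 0.727, -0.0]
contact_force: [-2.4, 1.0, 6.1]
gripper_width: 0.444
grasp_force: 60.8
```

Emit:
move_arm:
  rows:
    - [0, 0, -0.05, 0, 0, 0, -0.05]
    - [0, 0, 0, 0, 0, 0, 0.05]
    - [0, 0, 0, 0, 0, 0, 0.2]
    - [0, 0, 0, 0, 0, 0, 0.35]
    - [0, 0, 0, 0, 0, 0, 0.4]
    - [0, 0, 0, 0, 0, 0, 0.4]
    - [0, 0, -0.8, 0, 0, 0, 0.4]
    - [0, 0, -1.5, 0, 0, 0, 0.4]
    - [0, 0, -2.0, 0, 0, 0, 0.4]
    - [0, 0, -2.0, 0, 0, 0, 0.5]
    - [0, 0, -2.5, 0, 0, 0, 1]
    - [0, 0, -2.5, 0, 0, 0, 1]
    - [0, 0, -1.2, 0, 0, 0, 1]
    - [0, 0, 0, 0, 0, 0, 1]
    - [0, 0, 0, 0, 0, 0, 1]

```text
time: 30.85
tool_pos: [0.6133, -0.1888, 0.1584]
tool_rot: [0.001, 0.687, 0.727, 0.0]
contact_force: [0.3, -0.1, -1.5]
gripper_width: 0.999
grasp_force: 0.0
```

```bash
python3 -c "
from h import *
go(.557,.3763,.12,3.3)"
```

```text
t 30.85 psi 3.2 turn az -0.1 then shift cm [56.74 -2.37  3.84] tilt z [ 2.e-03 -9.e-04 -1.e+00] w 0.999 F 0.0
```

Emit:
move_arm:
  rows:
    - [1.4, -0.12, 0, 0, 0, 0, 1]
    - [3, -0.12, 0, 0, 0, 0, 1]
    - [3, -0.12, 0, 0, 0, 0, 1]
    - [3, -0.12, 0, 0, 0, 0, 1]
    - [3, -0.12, 0, 0, 0, 0, 1]
    - [3, -0.12, 0, 0, 0, 0, 1]
    - [3, -0.12, 0, 0, 0, 0, 1]
    - [3, -0.12, 0, 0, 0, 0, 1]
    - [3, -0.12, 0, 0, 0, 0, 1]
    - [3, -0.12, 0, 0, 0, 0, 1]
    - [3, -0.12, 0, 0, 0, 0, 1]
    - [3, -0.12, 0, 0, 0, 0, 1]
    - [3, -0.12, 0, 0, 0, 0, 1]
    - [3, -0.12, 0, 0, 0, 0, 1]
    - [3, -0.12, 0, 0, 0, 0, 1]
    - [3, -0.12, 0, 0, 0, 0, 1]
    - [3, -0.12, 0, 0, 0, 0, 1]
    - [3, -0.12, 0, 0, 0, 0, 1]
    - [2.5, -0.12, 0, 0, 0, 0, 1]
    - [1.5, -0.1, 0, 0, 0, 0, 1]

```text
time: 32.52
tool_pos: [0.5546, 0.3756, 0.1544]
tool_rot: [-0.001, 0.686, 0.728, -0.002]
contact_force: [-0.4, -0.5, 0.0]
gripper_width: 1.0
grasp_force: 0.0
```

Emit:
move_arm:
  rows:
    - [0, 0, 1, 0, 0, 0, 1]
    - [0, 0, 1.6, 0, 0, 0, 1]
    - [0, 0, 1.2, 0, 0, 0, 1]
    - [0, 0, 0, 0, 0, 0, 1]
    - [0, 0, 0, 0, 0, 0, 1]

```text
time: 32.93
tool_pos: [0.5562, 0.3718, 0.1168]
tool_rot: [-0.001, 0.687, 0.726, -0.002]
contact_force: [0.3, 0.7, 0.5]
gripper_width: 0.999
grasp_force: 0.0
```

Run:
```python
from h import *
go(.557,.3763,.040,3.3)
f=manip.grab_frame("scene"); cv2.imwrite("pics/s6.png",f["img"])
crop("pics/s6.png","pics/s6c.png",240,60,200,150,4)
```

```text
t 32.93 psi 3.2 turn az -0.1 then shift cm [0.45 0.11 7.68] tilt z [-0.0038 -0.0022 -1.    ] w 0.999 F 0.0
```

View pics/s6.png

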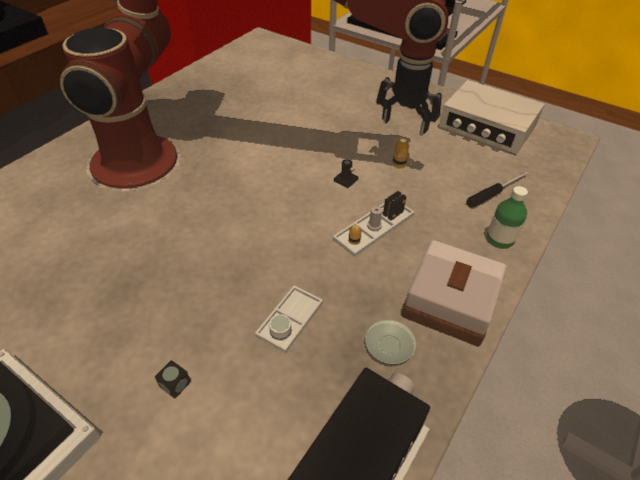

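The lens tube sits in the near pocket at (280,326), and the jaws are over the long objective at (401,152). I correct the 4 mm offset, descend and grasp.

Emit:
move_arm:
  rows:
    - [0.4, 0.1, 0, 0, 0, 0, 1]
    - [0, 0, 0.8, 0, 0, 0, 1]
    - [0, 0, 1.4, 0, 0, 0, 1]
    - [0, 0, 1.4, 0, 0, 0, 1]
    - [0, 0, 1.4, 0, 0, 0, 1]
    - [0, 0, 1.4, 0, 0, 0, 1]
    - [0, 0, 0.8, 0, 0, 0, 1]
    - [0, 0, 0.4, 0, 0, 0, 1]
    - [0, 0, 0, 0, 0, 0, 0.6]
    - [0, 0, 0, 0, 0, 0, 0.3]
    - [0, 0, 0, 0, 0, 0, 0.1]
    - [0, 0, 0, 0, 0, 0, -0.05]
    - [0, 0, 0, 0, 0, 0, -0.2]
    - [0, 0, 0, 0, 0, 0, -0.4]
    - [0, 0, 0, 0, 0, 0, -0.7]
    - [0, 0, 0, 0, 0, 0, -1]
    - [0, 0, 0, 0, 0, 0, -1]
    - [0, 0, 0, 0, 0, 0, -1]

```text
time: 34.48
tool_pos: [0.5582, 0.3776, 0.0445]
tool_rot: [-0.0, 0.687, 0.727, 0.0]
contact_force: [-4.1, -0.4, 5.4]
gripper_width: 0.38
grasp_force: 59.6
```

```bash
python3 -c "
from h import *
go(.608,-.126,.17,3.3)"
```

```text
t 34.48 psi 3.2 turn az -0.1 then shift cm [-50.57   2.07 -12.55] tilt z [ 3.e-04  6.e-04 -1.e+00] w 0.38 F 59.6
```

Emit:
move_arm:
  rows:
    - [0, 0, -0.6, 0, 0, 0, -1]
    - [0, 0, -1.2, 0, 0, 0, -1]
    - [0, 0, -1.8, 0, 0, 0, -1]
    - [0, 0, -2.2, 0, 0, 0, -1]
    - [0, 0, -2.2, 0, 0, 0, -1]
    - [0, 0, -2.0, 0, 0, 0, -1]
    - [0, 0, -1.2, 0, 0, 0, -1]
    - [0, 0, -0.6, 0, 0, 0, -1]
    - [-1.2, 0.1, 0, 0, 0, 0, -1]
    - [-2.2, 0.1, 0, 0, 0, 0, -1]
    - [-2.6, 0.1, 0, 0, 0, 0, -1]
    - [-2.6, 0.1, 0, 0, 0, 0, -1]
    - [-2.6, 0.1, 0, 0, 0, 0, -1]
    - [-2.6, 0.1, 0, 0, 0, 0, -1]
    - [-2.6, 0.1, 0, 0, 0, 0, -1]
    - [-2.6, 0.1, 0, 0, 0, 0, -1]
    - [-2.6, 0.1, 0, 0, 0, 0, -1]
    - [-2.6, 0.1, 0, 0, 0, 0, -1]
    - [-2.0, 0.1, 0, 0, 0, 0, -1]
    - [-1.0, 0.1, 0, 0, 0, 0, -1]

```text
time: 36.15
tool_pos: [0.5842, 0.1032, 0.159]
tool_rot: [-0.001, 0.688, 0.726, -0.002]
contact_force: [-0.3, 0.9, -3.9]
gripper_width: 0.379
grasp_force: 59.9
```

```bash
python3 -c "
from h import *
go(.608,-.126,.17,3.3)"
```

```text
t 36.15 psi 3.1 turn az -0.2 then shift cm [-23.02   1.06  -1.1 ] tilt z [-0.0036 -0.0014 -1.    ] w 0.379 F 59.9
```

Emit:
move_arm:
  rows:
    - [-1.2, 0.1, 0, 0, 0, 0, -1]
    - [-2.2, 0.1, 0, 0, 0, 0, -1]
    - [-2.8, 0.1, 0, 0, 0, 0, -1]
    - [-2.8, 0.1, 0, 0, 0, 0, -1]
    - [-2.8, 0.1, 0, 0, 0, 0, -1]
    - [-2.8, 0.1, 0, 0, 0, 0, -1]
    - [-2.8, 0.1, 0, 0, 0, 0, -1]
    - [-2.7, 0.1, 0, 0, 0, 0, -1]
    - [-2.0, 0.1, 0, 0, 0, 0, -1]
    - [-1.2, 0, 0, 0, 0, 0, -1]
    - [0, 0, 0, 0, 0, 0, -1]
    - [0, 0, 1.0, 0, 0, 0, -1]
    - [0, 0, 1.8, 0, 0, 0, -1]
    - [0, 0, 2.0, 0, 0, 0, -1]
    - [0, 0, 2.0, 0, 0, 0, -1]
    - [0, 0, 1.5, 0, 0, 0, -1]
    - [0, 0, 0.7, 0, 0, 0, -1]
    - [0, 0, 0, 0, 0, 0, -1]
    - [0, 0, 0, 0, 0, 0, -1]

```text
time: 37.73
tool_pos: [0.6073, -0.1247, 0.0708]
tool_rot: [-0.0, 0.686, 0.727, -0.0]
contact_force: [0.0, -0.1, -2.8]
gripper_width: 0.378
grasp_force: 60.0
```

Run:
```python
from h import *
go(.608,-.126,.0485,3.3)
```

```text
t 37.73 psi 3.3 turn az 0.0 then shift cm [-0.13  0.06  2.23] tilt z [-8.e-04  5.e-04 -1.e+00] w 0.378 F 60.0
```

Emit:
move_arm:
  rows:
    - [0, 0.05, 0.7, 0, 0, 0, -1]
    - [0, 0, 0.6, 0, 0, 0, -1]
    - [0, 0, 0.4, 0, 0, 0, -1]
    - [0, 0, 0.25, 0, 0, 0, -1]
    - [0, 0, 0.15, 0, 0, 0, -1]
    - [0, 0, 0, 0, 0, 0, -1]
    - [0, 0, 0, 0, 0, 0, -1]

```text
time: 38.32
tool_pos: [0.608, -0.1258, 0.0503]
tool_rot: [0.0, 0.687, 0.727, 0.0]
contact_force: [0.3, -0.6, -3.9]
gripper_width: 0.384
grasp_force: 60.0
```

Emit:
move_arm:
  rows:
    - [0, 0, 0.08, 0, 0, 0, -1]
    - [0, 0, 0.05, 0, 0, 0, -1]
    - [0, 0, 0, 0, 0, 0, -1]
    - [0, 0, 0, 0, 0, 0, -1]

```text
time: 38.65
tool_pos: [0.608, -0.1258, 0.049]
tool_rot: [0.0, 0.687, 0.727, 0.0]
contact_force: [0.3, -0.6, -3.3]
gripper_width: 0.383
grasp_force: 60.0
```

Emit:
move_arm:
  rows:
    - [0, 0, 0.06, 0, 0, 0, -1]
    - [0, 0, 0.05, 0, 0, 0, -1]
    - [0, 0, 0, 0, 0, 0, -1]
    - [0, 0, 0, 0, 0, 0, -1]

```text
time: 38.98
tool_pos: [0.6082, -0.1258, 0.0485]
tool_rot: [0.0, 0.687, 0.727, 0.0]
contact_force: [-2.8, 0.4, 2.8]
gripper_width: 0.378
grasp_force: 60.5
```

Floor contact. I release and rise.

Emit:
move_arm:
  rows:
    - [0, 0, 0, 0, 0, 0, -0.2]
    - [0, 0, 0, 0, 0, 0, -0.08]
    - [0, 0, 0, 0, 0, 0, 0.05]
    - [0, 0, 0, 0, 0, 0, 0.2]
    - [0, 0, 0, 0, 0, 0, 0.3]
    - [0, 0, 0, 0, 0, 0, 0.3]
    - [0, 0, -0.8, 0, 0, 0, 0.3]
    - [0, 0, -1.5, 0, 0, 0, 0.3]
    - [0, 0, -2.0, 0, 0, 0, 0.3]
    - [0, 0, -2.5, 0, 0, 0, 0.3]
    - [0, 0, -2.5, 0, 0, 0, 0.3]
    - [0, 0, -2.5, 0, 0, 0, 0.3]
    - [0, 0, -2, 0, 0, 0, 0.3]
    - [-2, -2, 0, 0, 0, 0, 0.3]
    - [-3, -3, 0, 0, 0, 0, 0.3]
    - [-3, -3, 0, 0, 0, 0, 0.3]
    - [-3, -3, 0, 0, 0, 0, 0.3]
    - [-2, -2, 0, 0, 0, 0, 0.3]
    - [0, 0, 0, 0, 0, 0, 0.3]
    - [0, 0, 0, 0, 0, 0, 0.3]

```text
time: 40.65
tool_pos: [0.4864, -0.2622, 0.1866]
tool_rot: [0.001, 0.688, 0.726, 0.0]
contact_force: [-0.3, 0.5, 0.4]
gripper_width: 0.654
grasp_force: 0.0
```

Run:
```python
from h import *
f=manip.grab_frame("top"); cv2.imwrite("pics/t7.png",f["img"])
g=manip.grab_frame("scene"); cv2.imwrite("pics/s7.png",g["img"])
crop("pics/t7.png","pics/t7c.png",205,180,290,105,2); crop("pics/s7.png","pics/s7c.png",230,130,200,240,2)
a=cv2.imread("pics/t7c.png"); b=cv2.imread("pics/s7c.png")
o=np.zeros((600,790,3),np.uint8); b=cv2.resize(b[:, :],None,fx=.8,fy=.8); o[:210,:580]=a; o[212:212+b.shape[0],:b.shape[1]]=b
cv2.imwrite("pics/m7.png",o)
```

```text
(no output)
```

View pics/m7.png

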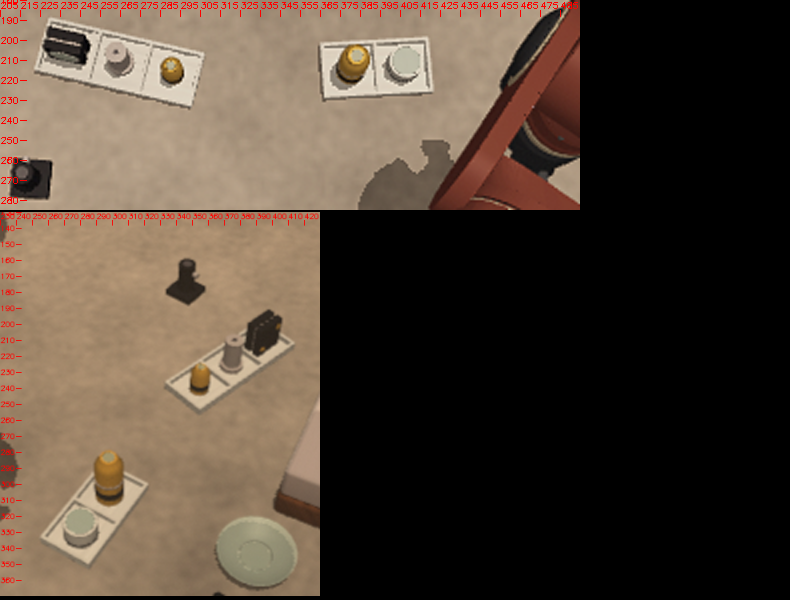

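All five pieces stand upright in their own pockets: mount (238,202), pedestal (263,209) and short objective (291,214) in the top view, with the long objective (382,212) and lens tube (407,212) in the other tray. The post holder and beam cube were not touched, and the arm is clear.

```bash
python3 -c "
from plant import manip
print(manip.job_done())"
```

```text
the job is handed in; nothing more can be done
None
```

I handed the job in at about 41 s of the 106 s allowed: all five pieces look upright in pockets of their own trays in the final pictures, and I never touched the post holder or beam cube; the hand-in returned no verdict.

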